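# Gauge a pine batten against the flip stop of a cutting jig

### The arm

A 6-joint arm with a two-finger parallel gripper is mounted at the origin on the work surface. World frame = base frame: x ahead of the robot, y to its left, z up, the work surface at z = 0. Lengths are in m, angles in rad, forces in N, time in s.
With the tool pointing down it reaches from about 0.3 to 1 m from the base axis. Payload 5.1 kg.
Tool frame: the origin (TCP) lies midway between the tips of the shut fingers; the grasp point (between the pads) lies 19 mm behind it; z points along the fingers, y is the line along which they close (so a half turn about z gives the same grasp; the last joint's range is limited). The gripper opens to 95 mm and grips with 3 to 60 N. Pads are 20 mm wide; open, the fingers measure 119 mm over their backs; the gripper's body (75 mm by 180 mm) begins 59 mm behind the grasp point.
Start: joints at [1.175, 0.124, 1.65, -0, 1.367, -0.083], TCP at [0.2, 0.618, 0.215] pointing down, gripper open.
Joint ranges: [-2.61, 2.61], [-1.02, 2.33], [0.03, 2.71], [-1.35, 4.49], [0.32, 2.68], [-2.91, 2.91]. Speed limits (rad/s): [2.57, 2.57, 3.14, 3.14, 3.14, 3.14].

### API

Orientations are given as a unit quaternion [x, y, z, w].
In Python, from rig import manip, vision, finder gives the robot as it stands. The module is installed in compiled form; this text tells all that it offers.
- The arm moves only by the tool step_arm, never from a script. Its argument "plan" is a list of rows, each a list of 3 entries, a list of its own where there are three numbers: the shift along the tool's x, y, z in units of 30 mm (1.0 is 30 mm), then the turn about the tool's z in units of 8 degrees (1.0 is 8 degrees), then the finger opening in mm, from 0 to 95.1. In form: [[[dx, dy, dz], yaw, grip], ...]. A call has 1 to 5 rows; each row shifts and turns the commanded pose from where the row before left it, along the tool's axes as they then stand; what a row does not reach is not made up. A row lasts 1/8 s, in which the tool goes at most 62.5 mm and 10.7 degrees, less where a joint would pass 70% of its speed; a pose out of reach is approached as far as the arm can. A call is refused whole if a number of a shift passes 1 or a number of a turn 1, either way. A call with a gripper value outside its range is refused whole. The fingers move at their own pace and stop on an object; the grip force is fixed at half the most. Time passes only in rows, so rows that do not move let the fingers close. It gives the time, the measured TCP pose, the force, the opening and the grip force at its end, in the units of the state.
- manip.get_obs(): the state, without advancing time (a new reading comes with each control period).
- vision.snapshot(name): name is "scene" or "top"; returns a dict with "pixels" (400x640x3 uint8, red, green, blue), "mtx" (3x3 intrinsics, pixels), "cam_to_world" (4x4, takes a point from camera to world coordinates). Camera axes: x right, y up, looking along -z (the intrinsics and any distortion apply to the point x, -y, -z); pixel columns grow to the right and rows downward; lengths in m; the calibration is good to about 2 mm. A picture is of the moment at which its call begins. There is no depth.
- manip.job_done(): hands the job in; it is judged then, once.
Trained networks look in a picture, given as the dict that the camera call returned (one of the last four; its "shot" number tells which), for a name from the list of things; names that differ only in an ending like _2 or _b are one class to them, and where a whole thing is asked for, a point or a joint stands for the part that bears it (a point fixed in the world has none). Each returns a list of dicts, best first, with "p" (0 to 1); they miss things now and then, are a little off and sometimes report something else, mostly with a low value. They report only what shows in the picture. A call takes as long as a camera call.
- finder.boxes_of(picture, name): "xyz" ([x, y, z] in m, in the coordinates of the camera as it stood for that picture, good to about 4 mm: the middle of the surface that is visible of it).
- finder.place_of(picture, name): "xyz" ([x, y, z] in m, in the coordinates of the camera as it stood for that picture, good to about 4 mm: a listed point, or the origin of a listed thing).
The state is a dict: "t": time; "qpos": joint angles; "dq": joint speeds; "joint_efforts": joint torques, N m; "position": TCP position; "ee_rot": TCP orientation; "ft_force": force on the tool from outside, world axes, zero at the start; "moment": the same for the moment, N m; "gripper_width": opening from 0.0 (shut) to 1.0 (fully open); "grip_force": force on a finger pad.
Only numpy, scipy, OpenCV 4.12 (cv2) and the standard library are available. Lean on these libraries where they do the work, as an engineer would, in place of code of your own. Each camera call takes 0.05 s, during which the arm holds its last target. There are 200 camera calls.

### The job

Get the pine batten ready for sawing in the little cutting jig: flip the red stop fully down onto the fence, then bring the batten flat against the fence and slide it along until it butts against the brass shoe of the stop, keeping it pressed there for about half a second with a light but definite push (about 6 N; more than a bare touch, never over 12 N). Then let go of it and flip the stop back up out of the way, leaving the batten on the bed exactly where it was gauged, flush to the fence. Do not shift the stop along its track, and leave the shunter, hoppers and chimney alone.

Things in the scene. Friction and masses are not known exactly. Their poses are not given: they have to be found in the camera images.
- jig: Cutting jig screwed to the bench: plywood bed 180 x 380 mm, top at z = 18 mm. Origin on the bench surface; x across the bed towards the fence, y along the fence towards the stop, z up. The aluminium fence is a low straight strip along y, x = 40 to 60 mm, top at z = 30 mm (12 mm above the bed); the batten goes against its face at x = 40 mm.
- carriage: Dark steel carriage behind the fence, clamped firmly on its track; it carries the red stop leaf. Origin at bench level at x = 0 of the jig, in the leaf's middle plane (y); axes as the jig's. It spans y = -16 to 16, x = 65 to 100 mm, up to z = 46 mm. The leaf is 14 mm wide; a brass shoe on its batten side (-y) is the gauging face (shoe_face; not reported).
- leaf (a joint): Red leaf's angle (rad): 0 = fully down on the fence, across the bed towards jig -x (end stop); 1.57 = upright; 1.9 = leaning back (end stop). Starts raised, 1.5 to 1.85. Friction holds it anywhere; 1 to 2 N at the bar moves it. Down, its arm (z = 30 to 42 mm) spans jig x = -14 to 74 mm, with a foot before the fence down to z = 21; the shoe is at x = 4 to 32, z = 21 to 42 mm.
- leaf_hinge (a point): Point on the leaf's hinge line, at x = 72 mm, z = 36 mm in the jig frame, in the leaf's middle plane; the hinge line runs along the jig's y.
- leaf_bar (a point): Grip point on the leaf's handle, a round steel bar 10 mm thick, parallel to the hinge line, at the leaf's tip, sticking out to jig +y (away from the batten). The point is 27 mm to +y of the leaf's middle plane; the bar is free from 7 to 44 mm. Leaf down: 80 mm to -x of the hinge and 14 mm above it (z = 50 mm). It circles the hinge at 81 mm radius and may turn in the fingers.
- batten: Loose pine batten, 24 (x) x 140 (y) x 36 mm (z), about 45 to 90 g. Origin at the centre of its underside; y along its length. It starts on the bed, away from the fence and askew by up to 0.25 rad.
- batten_mid (a point): Centre of the batten, 18 mm above its underside; axes as the batten's. Flush it is at x = 28 mm, z = 36 mm in the jig frame. The shoe is screw-set anew each time: its face is 8 to 20 mm to -y of the carriage origin and its pose is not reported, so butted the batten's centre is somewhere at y = -90 to -78 mm in the carriage frame: find it by feel.
- shunter: Silver diesel shunter model, 105 x 30 x 50 mm, loose behind the fence. Origin at the centre of its underside. Leave alone.
- hopper0: Grey plastic ballast hopper wagon, 70 x 37 x 36 mm, loose behind the fence. Origin at the centre of its underside. Leave alone.
- hopper1: Second grey ballast hopper wagon, same size, loose in front of the jig. Leave alone.
- chimney: Terracotta-coloured ceramic chimney piece, 40 mm foot, 60 mm tall, loose in front of the jig. Origin at the centre of its underside. Leave alone.

How it is judged:
By the outcome, as a careful person would: the job done as asked, in the order asked, and still so for the second after the job is handed in, with the robot touching nothing.
It also fails if it takes over 72 s, if anything falls off the work surface, if the arm or the gripper's body presses on something with over 40 N, if the wrist force passes 120 N, or if a joint passes its speed limit or range.

## Working session

There is one attempt and no reset: what is moved stays moved. The work goes in short steps, Python scripts to look and compute and a tool call to move; the robot and the scene stay as the last step left them, time stands still between calls to the robot, and variables do not carry over. Pictures are saved under pics/ and viewed, at most 10 in all, crops included, and the job is handed in when it is done.

Besides the shell and the picture viewer there is one more tool, called after ">>>" by a JSON object that holds its "name" and its "arguments". step_arm: Moves the arm, as the interface text tells. Its arguments: {"type":"object","properties":{"plan":{"type":"array","items":{"type":"array"}}},"required":["plan"]}

```bash
mkdir -p pics; cat > h.py <<'E'
import numpy as np, cv2
from rig import manip, vision, finder
def w(pic,p): return (np.array(pic["cam_to_world"])@np.r_[p,1])[:3]
def proj(pic,P):
    c=np.linalg.inv(pic["cam_to_world"])@np.r_[P,1]; q=pic["mtx"]@np.array([c[0],-c[1],-c[2]]); return q[:2]/q[2]
def look(pic,names,fn='place_of'):
    for n in names:
        for r in getattr(finder,fn)(pic,n)[:2]:
            P=w(pic,r["xyz"]); print(n,round(r["p"],2),P.round(4),proj(pic,P).round(0))
E
python3 - <<'E'
from h import *
for n in("top","scene"):
    s=vision.snapshot(n); cv2.imwrite(f"pics/{n}0.png",s["pixels"][:,:,::-1]); print(n)
    look(s,["jig","carriage","leaf_hinge","leaf_bar","batten","batten_mid","shunter","hopper0","hopper1","chimney"])
o=manip.get_obs(); print(o)
E
```

```text
top
jig 0.83 [ 0.4792 -0.031   0.0016] [338. 234.]
leaf_hinge 0.74 [0.5598 0.026  0.0368] [311. 194.]
leaf_bar 0.69 [0.5903 0.048  0.1118] [298. 172.]
leaf_bar 0.63 [ 0.3309 -0.1895 -0.0012] [415. 304.]
batten 0.66 [ 0.4516 -0.104   0.0182] [374. 247.]
batten_mid 0.86 [ 0.4505 -0.1026  0.0366] [375. 247.]
shunter 0.56 [ 0.6372 -0.1236 -0.0037] [380. 160.]
hopper0 0.68 [ 0.6688  0.0551 -0.0007] [297. 146.]
hopper0 0.63 [0.3438 0.0812 0.0022] [285. 300.]
hopper1 0.68 [ 0.6688  0.0551 -0.0007] [297. 146.]
hopper1 0.63 [0.3438 0.0812 0.0022] [285. 300.]
chimney 0.82 [ 0.3313 -0.1931  0.0023] [417. 305.]
scene
jig 0.55 [ 0.4884 -0.0288 -0.0028] [318. 207.]
carriage 0.73 [ 0.4911  0.0312 -0.0034] [340. 218.]
leaf_hinge 0.86 [0.5609 0.0231 0.0372] [318. 220.]
leaf_bar 0.56 [0.5889 0.0484 0.1114] [320. 202.]
batten 0.57 [ 0.4529 -0.1051  0.0163] [301. 181.]
batten 0.49 [ 0.4865 -0.0264 -0.0042] [320. 207.]
batten_mid 0.59 [ 0.4536 -0.1002  0.0412] [302. 173.]
batten_mid 0.48 [ 0.642  -0.123   0.0012] [239. 226.]
shunter 0.77 [ 0.641  -0.1238  0.0017] [239. 225.]
hopper0 0.88 [ 0.3458  0.076 
[... 232 characters left out ...]
1.1, 'qpos': array([ 1.17539449e+00,  1.23786068e-01,  1.65032099e+00, -4.04172541e-05,
        1.36752361e+00, -8.25888486e-02]), 'dq': array([-4.38976169e-05,  2.55497503e-04,  3.70735934e-04, -2.92110534e-03,
       -6.84930482e-04,  3.78843441e-04]), 'joint_efforts': array([-3.40064889e-04, -4.17598665e+01, -3.60227430e+01,  7.75301317e-02,
        4.29100147e-02,  1.14752811e-05]), 'position': array([0.20004915, 0.6184193 , 0.21465281]), 'ee_rot': array([ 1.55765549e-01,  9.87794054e-01, -2.31544199e-05,  1.47298867e-05]), 'ft_force': array([0.24304852, 0.52524162, 0.12087532]), 'moment': array([0.01687162, 0.04967052, 0.00912365]), 'grip_force': 0.0, 'gripper_width': 1.000231801497802}
```

```bash
python3 - <<'E'
import cv2
a=cv2.imread("pics/top0.png")[110:330,230:470]; cv2.imwrite("pics/top0c.png",cv2.resize(a,None,fx=2.7,fy=2.7,interpolation=2))
E
```

```text
(no output)
```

View pics/top0c.png

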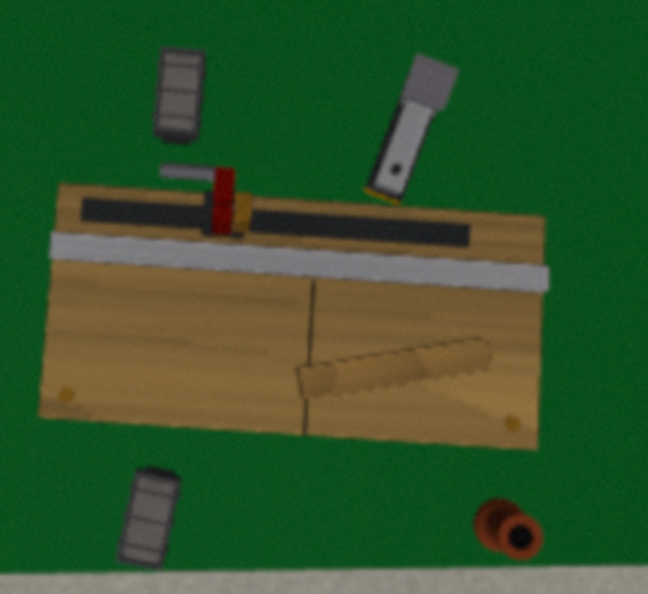

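View pics/scene0.png

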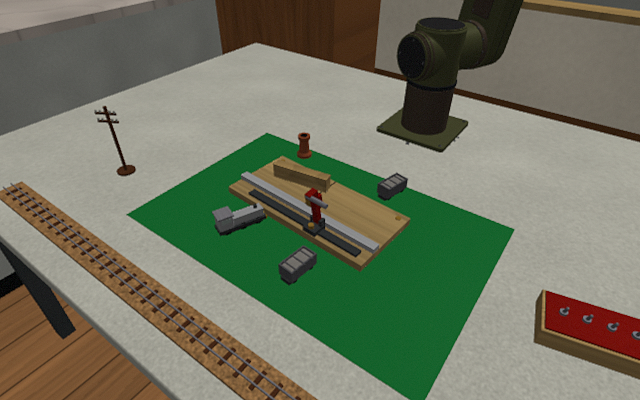

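The top view shows the fence running from crop (50,247) to (548,278), with the leaf up at (225,200) and its bar pointing left (+y). The batten is askew from (300,383) to (490,352). The scene view agrees.

```bash
cat >> h.py <<'E'
def unproj(pic,uv,z):
    K=pic["mtx"];T=np.array(pic["cam_to_world"]); d=np.linalg.inv(K)@np.array([uv[0],uv[1],1.]); d=T[:3,:3]@np.array([d[0],-d[1],-d[2]]); o=T[:3,3]
    return o+d*(z-o[2])/d[2]
E
python3 - <<'E'
from h import *
s=vision.snapshot("top"); print(np.array(s["cam_to_world"])[:3,3].round(3))
im=s["pixels"].astype(int); hsv=cv2.cvtColor(s["pixels"],cv2.COLOR_RGB2HSV)
m=((hsv[...,1]<50)&(hsv[...,2]>110)).astype(np.uint8); m[:190]=0;m[225:]=0;m[:,:240]=0;m[:,440:]=0
n,l,st,c=cv2.connectedComponentsWithStats(m); k=1+st[1:,4].argmax(); print(st[k])
v,u=np.nonzero(l==k); P=np.array([unproj(s,(a,b),.030) for a,b in zip(u,v)])
c,sz,a=cv2.minAreaRect((P[:,:2]*1000).astype(np.float32)); print("fence",c,sz,a, cv2.fitLine(P[:,:2].astype(np.float32),2,0,.01,.01).ravel())
f=lambda x,y:(x/2.7+230-.3,y/2.7+110-.3)
for n,q in dict(bl=(297,367),br=(487,338),fr=(491,360),fl=(305,398)).items(): print(n,unproj(s,f(*q),.054).round(4))
look(s,["leaf_hinge","leaf_bar","batten_mid","jig","carriage"])
E
```

```text
[0.462 0.019 0.811]
[ 249  196  184   22 1734]
fence (533.57080078125, -35.22705078125) (377.3730163574219, 19.697864532470703) 85.8152084350586 [ 0.07380369  0.9972728   0.5334843  -0.0340572 ]
bl [ 0.4544 -0.0306  0.054 ]
br [ 0.4744 -0.1703  0.054 ]
fr [ 0.4583 -0.1727  0.054 ]
fl [ 0.432  -0.0361  0.054 ]
leaf_hinge 0.74 [0.5604 0.0255 0.0353] [311. 194.]
leaf_bar 0.91 [0.5922 0.0471 0.1143] [299. 171.]
batten_mid 0.69 [ 0.4523 -0.1046  0.035 ] [376. 246.]
jig 0.95 [ 0.481  -0.0314  0.0005] [338. 233.]
jig 0.29 [0.5907 0.0485 0.1125] [298. 172.]
```

>>> {"name": "step_arm", "arguments": {"plan": [[[0,0,0],0.95,40],[[0,0,0],0.95,40],[[0,0,0],0.95,40],[[0,0,0],0.95,40],[[0,0,0],0.95,40]]}}

```text
t: 2.02
position: [0.2, 0.6184, 0.2147]
ee_rot: [0.471, 0.882, -0.0, -0.0]
ft_force: [-0.5, -0.2, -0.3]
gripper_width: 0.529
grip_force: 0.0
```

>>> {"name": "step_arm", "arguments": {"plan": [[[0,0,0],0.95,40],[[0,0,0],0.95,40],[[0,0,0],0.95,40],[[0,0,0],0.95,40],[[0,0,0],0.98,40]]}}

```text
t: 2.65
position: [0.2, 0.6184, 0.2146]
ee_rot: [0.734, 0.679, -0.0, 0.0]
ft_force: [-0.0, 1.2, 0.1]
gripper_width: 0.42
grip_force: 0.0
```

```bash
cat >> h.py <<'E'
J=np.array([.4835,-.0313]); YAW=-.0739
def tojig(P):
    d=np.array(P[:2])-J; c,s=np.cos(YAW),np.sin(YAW); return np.array([c*d[0]+s*d[1],-s*d[0]+c*d[1],P[2]])*1000
def st():
    o=manip.get_obs(); q=o["ee_rot"]; from scipy.spatial.transform import Rotation as R
    M=R.from_quat(q).as_matrix(); hy=np.degrees(np.arctan2(M[1,1],M[0,1])); c,s=np.cos(YAW),np.sin(YAW); F=o["ft_force"]
    print("t",round(o["t"],2),"tcp jig mm",tojig(o["position"]).round(2),"tooly heading",round(hy,2),"tilt",M[2,2].round(5),"Fjig",np.array([c*F[0]+s*F[1],-s*F[0]+c*F[1],F[2]]).round(2),"w",round(o["gripper_width"]*95.1,1),"gf",round(o["grip_force"],1)); return o
E
python3 -c "
from h import *
o=st(); print(o['qpos'].round(3))
for P in ([.5603,.0255,.036],[.5905,.048,.112],[.5922,.0471,.1143],[.452,-.104,.036]): print(tojig(P).round(1))"
```

```text
t 2.65 tcp jig mm [-330.66  627.03  214.65] tooly heading -4.42 tilt -1.0 Fjig [-0.11  1.24  0.11] w 39.9 gf 0.0
[1.175 0.124 1.65  0.    1.367 1.253]
[72.4 62.3 36. ]
[100.9  87.  112. ]
[102.6  86.2 114.3]
[-26.  -74.8  36. ]
```

>>> {"name": "step_arm", "arguments": {"plan": [[[-1,0.8,0],0,40],[[-1,0.8,0],0,40],[[-1,0.8,0],0,40],[[-1,0.8,0],0,40],[[-1,0.8,0],0,40]]}}

```text
t: 3.28
position: [0.3094, 0.4591, 0.2148]
ee_rot: [0.732, 0.681, 0.0, 0.0]
ft_force: [0.4, 0.9, -0.6]
gripper_width: 0.425
grip_force: 0.0
```

>>> {"name": "step_arm", "arguments": {"plan": [[[-1,0.8,0],0,40],[[-1,0.8,0],0,40],[[-1,0.8,0],0,40],[[-1,0.8,0],0,40],[[-1,0.8,0],0,40]]}}

```text
t: 3.9
position: [0.4183, 0.3007, 0.2149]
ee_rot: [0.732, 0.681, 0.0, 0.0]
ft_force: [-0.1, -0.3, -1.4]
gripper_width: 0.422
grip_force: 0.0
```

>>> {"name": "step_arm", "arguments": {"plan": [[[-1,0.8,0],0,40],[[-1,0.8,0],0,40],[[-1,0.8,0],0,40],[[-1,0.8,0],0,40],[[-1,0.8,0],0,40]]}}

```text
t: 4.53
position: [0.5271, 0.1424, 0.2149]
ee_rot: [0.732, 0.681, 0.0, 0.0]
ft_force: [0.3, 0.4, 0.5]
gripper_width: 0.428
grip_force: 0.0
```

>>> {"name": "step_arm", "arguments": {"plan": [[[-1,0.8,0],0,40],[[-1,0.8,0],0,40],[[-1,0.8,0],0,40],[[0,0,1],0,40],[[0,0,1],0,40]]}}

```text
t: 5.15
position: [0.5924, 0.0478, 0.1545]
ee_rot: [0.733, 0.681, 0.001, 0.0]
ft_force: [0.1, 0.1, 0.0]
gripper_width: 0.418
grip_force: 0.0
```

```bash
python3 -c "
from h import *
o=st(); print(o['qpos'].round(3))
s=vision.snapshot('scene'); look(s,['leaf_hinge','leaf_bar']); cv2.imwrite('pics/s1.png',cv2.resize(s['pixels'][120:300,220:460,::-1],None,fx=3,fy=3))"
```

```text
t 5.15 tcp jig mm [102.75  86.95 154.47] tooly heading -4.23 tilt -1.0 Fjig [0.07 0.09 0.03] w 39.7 gf 0.0
[-0.01   0.046  1.836  0.     1.258  0.064]
leaf_hinge 0.81 [0.5619 0.0227 0.0366] [317. 220.]
leaf_bar 0.61 [0.5875 0.0519 0.1143] [322. 202.]
```

View pics/s1.png

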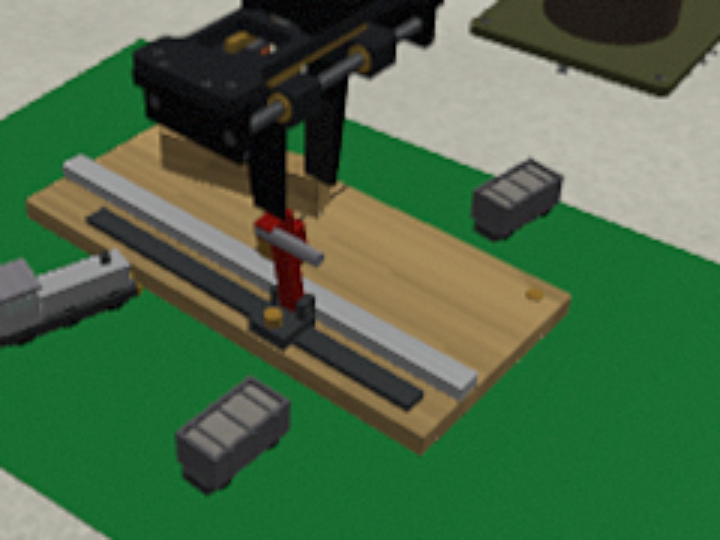

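The fingers hang above the bar, which runs from about (265,225) to (320,255), and the batten is still where it was. Next I descend and grip.

>>> {"name": "step_arm", "arguments": {"plan": [[[0,0,0.7],0,40],[[0,0,0.7],0,40],[[0,0,0.65],0,40],[[0,0,0],0,5],[[0,0,0],0,5]]}}

```text
t: 5.92
position: [0.592, 0.0485, 0.0934]
ee_rot: [0.732, 0.681, 0.0, 0.0]
ft_force: [0.1, 0.4, -0.5]
gripper_width: 0.261
grip_force: 0.0
```

>>> {"name": "step_arm", "arguments": {"plan": [[[0,0,0],0,5],[[0,0,0],0,5]]}}

```text
t: 6.18
position: [0.5921, 0.0486, 0.0939]
ee_rot: [0.732, 0.681, 0.0, 0.0]
ft_force: [-0.2, 0.4, 1.2]
gripper_width: 0.095
grip_force: 30.0
```

```bash
python3 -c "
from h import *
o=st()
s=vision.snapshot('scene'); look(s,['leaf_hinge','leaf_bar'])"
```

```text
t 6.17 tcp jig mm [102.38  87.65  93.94] tooly heading -4.16 tilt -1.0 Fjig [-0.21  0.43  1.19] w 9.1 gf 30.0
leaf_hinge 0.64 [0.5614 0.0233 0.0416] [318. 218.]
leaf_bar 0.73 [0.5901 0.0503 0.1106] [320. 203.]
```

>>> {"name": "step_arm", "arguments": {"plan": [[[0,-0.39,-0.12],0,5],[[0,-0.4,-0.06],0,5],[[0,-0.4,0],0,5],[[0,-0.4,0.06],0,5],[[0,-0.39,0.12],0,5]]}}

```text
t: 6.95
position: [0.5316, 0.0532, 0.0934]
ee_rot: [0.732, 0.681, 0.0, -0.0]
ft_force: [3.3, 1.7, 0.1]
gripper_width: 0.096
grip_force: 30.0
```

>>> {"name": "step_arm", "arguments": {"plan": [[[0,-0.37,0.18],0,5],[[0,-0.34,0.23],0,5],[[0,-0.3,0.28],0,5],[[0,-0.25,0.32],0,5]]}}

```text
t: 7.45
position: [0.4939, 0.0559, 0.0616]
ee_rot: [0.732, 0.681, 0.0, -0.0]
ft_force: [6.4, 3.8, -1.7]
gripper_width: 0.094
grip_force: 30.0
```

```bash
python3 -c "
from h import *
o=st()"
```

```text
t 7.45 tcp jig mm [ 3.94 87.75 61.64] tooly heading -4.17 tilt -1.0 Fjig [ 6.13  4.29 -1.68] w 8.9 gf 30.0
```

>>> {"name": "step_arm", "arguments": {"plan": [[[-0.02,-0.18,0.33],0,5],[[0,-0.12,0.35],0,5],[[0,-0.06,0.33],0,5],[[0,0,0.05],0,5],[[0,0,0],0,5]]}}

```text
t: 8.07
position: [0.4824, 0.0566, 0.0307]
ee_rot: [0.732, 0.681, -0.001, -0.002]
ft_force: [-1.9, 4.8, 5.9]
gripper_width: 0.099
grip_force: 30.0
```

```bash
python3 -c "
from h import *
o=st()
s=vision.snapshot('scene'); look(s,['leaf_hinge','leaf_bar'])
cv2.imwrite('pics/s2.png',cv2.resize(s['pixels'][120:300,220:460,::-1],None,fx=3,fy=3))"
```

```text
t 8.07 tcp jig mm [-7.54 87.63 30.69] tooly heading -4.19 tilt -0.99999 Fjig [-2.2   4.64  5.93] w 9.5 gf 30.0
leaf_hinge 0.64 [0.5592 0.0205 0.0361] [317. 219.]
leaf_bar 0.63 [0.4838 0.0564 0.0503] [353. 202.]
```

>>> {"name": "step_arm", "arguments": {"plan": [[[0.02,0,0.06],0,5],[[0,0,0],0,5],[[0,0,-0.06],0,30],[[0,0,0],0,30]]}}

```text
t: 8.72
position: [0.4823, 0.056, 0.0297]
ee_rot: [0.732, 0.681, -0.002, -0.001]
ft_force: [-0.4, -0.0, 1.6]
gripper_width: 0.251
grip_force: 0.0
```

```bash
python3 -c "
from h import *
o=st()
s=vision.snapshot('scene'); look(s,['leaf_bar'])"
```

```text
t 8.72 tcp jig mm [-7.63 86.93 29.75] tooly heading -4.15 tilt -0.99999 Fjig [-0.36 -0.03  1.57] w 23.9 gf 0.0
leaf_bar 0.68 [0.4852 0.0568 0.0501] [352. 202.]
```

>>> {"name": "step_arm", "arguments": {"plan": [[[0,0,-0.9],0,30],[[0,0,-1],0,30],[[-0.9,-0.4,-0.2],0,50],[[-0.9,-0.4,0],0,80],[[-0.9,-0.4,0],0,80]]}}

```text
t: 9.45
position: [0.4412, -0.0226, 0.0935]
ee_rot: [0.732, 0.681, -0.001, -0.0]
ft_force: [1.1, -0.5, -0.7]
gripper_width: 0.576
grip_force: 0.0
```

>>> {"name": "step_arm", "arguments": {"plan": [[[-0.9,-0.4,0],0,80],[[-0.9,-0.4,0],0,80],[[-0.9,-0.4,0],0,80],[[0,0,0],-0.94,80],[[0,0,0],-0.94,80]]}}

```text
t: 10.07
position: [0.3995, -0.1004, 0.0933]
ee_rot: [0.636, 0.772, -0.0, -0.001]
ft_force: [0.6, 0.6, -0.2]
gripper_width: 0.843
grip_force: 0.0
```

>>> {"name": "step_arm", "arguments": {"plan": [[[0,0,0],-0.94,80],[[0,0,0],-0.94,80],[[0,0,0],-0.94,80],[[0,0,0],-0.94,80],[[0,0,0],-0.94,80]]}}

```text
t: 10.7
position: [0.3997, -0.0999, 0.0932]
ee_rot: [0.353, 0.936, -0.0, -0.001]
ft_force: [-0.0, -0.5, 0.2]
gripper_width: 0.844
grip_force: 0.0
```

>>> {"name": "step_arm", "arguments": {"plan": [[[0,0,0],-0.94,80],[[0,0,0],-0.94,80],[[0,0,0],-0.94,80],[[0,0,0],-0.94,80],[[0,0,0],-0.9,80]]}}

```text
t: 11.32
position: [0.3997, -0.0999, 0.0932]
ee_rot: [0.035, 0.999, 0.0, -0.001]
ft_force: [-0.1, 0.3, 0.1]
gripper_width: 0.84
grip_force: 0.0
```

```bash
python3 -c "
from h import *
o=st(); print(o['qpos'].round(2))
s=vision.snapshot('scene'); look(s,['leaf_bar','batten_mid']); cv2.imwrite('pics/s3.png',cv2.resize(s['pixels'][100:280,220:460,::-1],None,fx=3,fy=3))"
```

```text
t 11.32 tcp jig mm [-78.54 -74.64  93.25] tooly heading 85.99 tilt -1.0 Fjig [-0.14  0.29  0.06] w 79.9 gf 0.0
[-0.38 -0.33  2.28 -0.    1.19 -1.88]
leaf_bar 0.83 [0.4795 0.0605 0.048 ] [355. 202.]
batten_mid 0.76 [ 0.4506 -0.1037  0.0397] [302. 173.]
batten_mid 0.37 [ 6.682e-01  5.890e-02 -1.000e-04] [299. 272.]
```

View pics/s3.png

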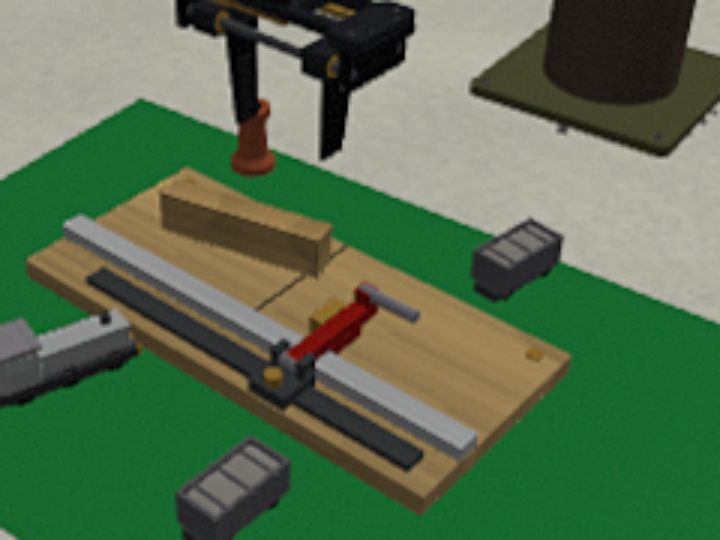

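The leaf lies down across the fence at (330,325). The batten is untouched at (245,230), and the fingers are in front of it. Next I descend and push it to the fence with both fingers.

>>> {"name": "step_arm", "arguments": {"plan": [[[0,0,0.9],0.02,80],[[0,0,0.9],0,80],[[0,0,0.5],0,80],[[-0.3,0,0],0,80],[[-0.3,0,0],0,80]]}}

```text
t: 12.1
position: [0.4199, -0.1018, 0.0261]
ee_rot: [0.039, 0.999, -0.0, 0.001]
ft_force: [0.3, -0.4, 0.6]
gripper_width: 0.841
grip_force: 0.1
```

>>> {"name": "step_arm", "arguments": {"plan": [[[-0.3,0,0],0,80],[[-0.3,0,0],0,80],[[-0.3,0,0],0,80],[[-0.3,0,0],0,80],[[-0.3,0,0],0,80]]}}

```text
t: 12.72
position: [0.4638, -0.1049, 0.0251]
ee_rot: [0.038, 0.999, -0.0, -0.0]
ft_force: [-1.1, 1.3, -0.0]
gripper_width: 0.838
grip_force: 0.4
```

```bash
python3 -c "
from h import *
o=st()
s=vision.snapshot('scene'); look(s,['batten_mid'])"
```

```text
t 12.72 tcp jig mm [-14.21 -74.82  25.06] tooly heading 85.6 tilt -1.0 Fjig [-1.19  1.18 -0.04] w 79.7 gf 0.4
batten_mid 0.81 [ 0.4854 -0.1055  0.0394] [292. 179.]
```

>>> {"name": "step_arm", "arguments": {"plan": [[[-0.2,0,0],0,80],[[-0.2,0,0],0,80],[[-0.15,0,0],0,80],[[-0.05,0,0],0,80]]}}

```text
t: 13.32
position: [0.4814, -0.1063, 0.0251]
ee_rot: [0.038, 0.999, -0.0, -0.0]
ft_force: [-1.2, 0.3, 0.1]
gripper_width: 0.842
grip_force: 0.4
```

>>> {"name": "step_arm", "arguments": {"plan": [[[-0.05,0,0],0,80],[[0,0,0],0,80]]}}

```text
t: 13.58
position: [0.4825, -0.1063, 0.025]
ee_rot: [0.038, 0.999, -0.0, -0.0]
ft_force: [-1.0, -0.0, 0.4]
gripper_width: 0.841
grip_force: 0.6
```

```bash
python3 -c "
from h import *
o=st()
s=vision.snapshot('scene'); look(s,['batten_mid'])"
```

```text
t 13.57 tcp jig mm [  4.58 -74.89  25.05] tooly heading 85.61 tilt -1.0 Fjig [-1.03 -0.12  0.37] w 80.0 gf 0.6
batten_mid 0.69 [ 0.5031 -0.1081  0.0403] [286. 182.]
```

>>> {"name": "step_arm", "arguments": {"plan": [[[-0.04,0,0],0,80],[[0,0,0],0,80]]}}

```text
t: 13.92
position: [0.4826, -0.1063, 0.0249]
ee_rot: [0.038, 0.999, 0.0, -0.002]
ft_force: [-6.5, 0.0, 5.2]
gripper_width: 0.842
grip_force: 3.0
```

>>> {"name": "step_arm", "arguments": {"plan": [[[-0.03,0,0],0,80],[[0,0,0],0,80]]}}

```text
t: 14.18
position: [0.4826, -0.1062, 0.0248]
ee_rot: [0.038, 0.999, 0.0, -0.003]
ft_force: [-8.7, -0.0, 6.3]
gripper_width: 0.841
grip_force: 4.6
```

>>> {"name": "step_arm", "arguments": {"plan": [[[0.1,0,0],0,80],[[0.4,0,0],0,80],[[0,0,-1],0,80],[[0,0,-1],0,40],[[-0.3,-0.92,0],0.02,0]]}}

```text
t: 14.8
position: [0.4782, -0.1335, 0.088]
ee_rot: [0.039, 0.999, -0.001, 0.003]
ft_force: [0.2, -0.8, -0.0]
gripper_width: 0.687
grip_force: 0.0
```

>>> {"name": "step_arm", "arguments": {"plan": [[[-0.3,-0.92,0],0,0],[[-0.3,-0.92,0],0,0],[[-0.3,-0.92,0],0,0],[[0,0,0],0,0],[[0,0,0],0,0]]}}

```text
t: 15.42
position: [0.4965, -0.2176, 0.0848]
ee_rot: [0.04, 0.999, 0.0, -0.0]
ft_force: [-0.1, 0.1, 0.1]
gripper_width: 0.163
grip_force: 0.0
```

```bash
python3 -c "
from h import *
o=st()
s=vision.snapshot('scene'); look(s,['batten_mid','leaf_bar']); cv2.imwrite('pics/s4.png',cv2.resize(s['pixels'][100:280,220:460,::-1],None,fx=3,fy=3))"
```

```text
t 15.43 tcp jig mm [  26.68 -184.81   84.78] tooly heading 85.42 tilt -1.0 Fjig [-0.09  0.13  0.13] w 15.5 gf 0.0
batten_mid 0.89 [ 0.5042 -0.1101  0.0414] [285. 182.]
leaf_bar 0.8 [0.4827 0.0578 0.0502] [353. 202.]
```

View pics/s4.png

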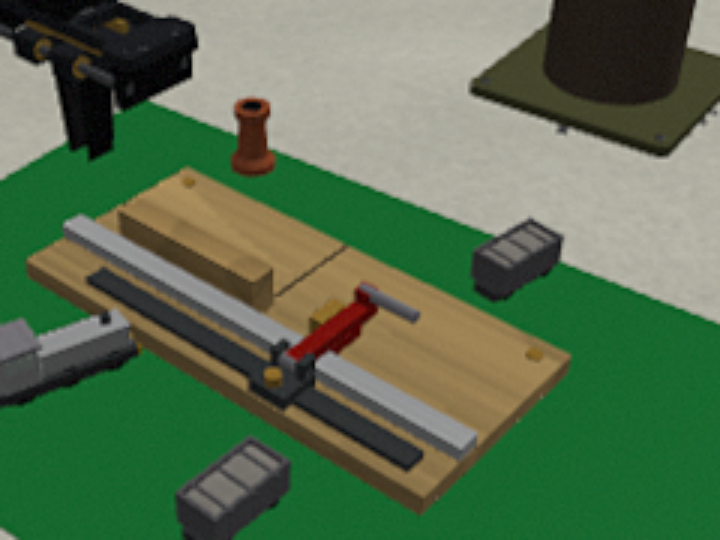

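>>> {"name": "step_arm", "arguments": {"plan": [[[0,0,1],0,0],[[0,0,0.9],0,0],[[0,0,0.1],0,0],[[0,0.4,0],0,0],[[0,0.4,0],0,0]]}}

```text
t: 16.2
position: [0.4999, -0.1938, 0.0265]
ee_rot: [0.04, 0.999, -0.0, 0.001]
ft_force: [0.1, -0.0, -0.0]
gripper_width: 0.003
grip_force: 0.0
```

>>> {"name": "step_arm", "arguments": {"plan": [[[0,0.3,0],0,0],[[0,0.3,0],0,0],[[0,0.3,0],0,0],[[0,0.25,0],0,0],[[0,0.2,0],0,0]]}}

```text
t: 16.82
position: [0.5022, -0.1535, 0.0251]
ee_rot: [0.04, 0.999, -0.0, 0.0]
ft_force: [0.6, -0.3, 0.6]
gripper_width: 0.006
grip_force: 0.6
```

```bash
python3 -c "
from h import *
o=st()
s=vision.snapshot('scene'); look(s,['batten_mid','leaf_bar']); cv2.imwrite('pics/s5.png',cv2.resize(s['pixels'][100:280,220:460,::-1],None,fx=3,fy=3))"
```

```text
t 16.82 tcp jig mm [  27.7  -120.52   25.12] tooly heading 85.45 tilt -1.0 Fjig [ 0.65 -0.21  0.55] w 0.5 gf 0.6
batten_mid 0.7 [ 0.5069 -0.0732  0.0432] [297. 188.]
leaf_bar 0.66 [0.4822 0.055  0.0514] [352. 200.]
```

View pics/s5.png

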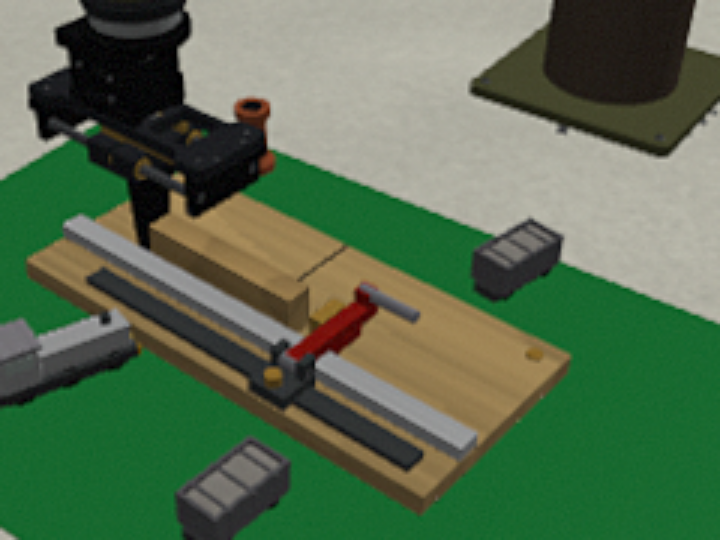

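The batten is flush along the fence, with its front end at (305,310). A small gap remains to the brass shoe at (330,315).

>>> {"name": "step_arm", "arguments": {"plan": [[[0,0.12,0],0,0],[[0,0.1,0],0,0],[[0,0.08,0],0,0],[[0,0,0],0,0]]}}

```text
t: 17.48
position: [0.5028, -0.1448, 0.025]
ee_rot: [0.04, 0.999, 0.0, -0.0]
ft_force: [0.8, 0.2, 0.1]
gripper_width: 0.001
grip_force: 0.0
```

>>> {"name": "step_arm", "arguments": {"plan": [[[0,0.03,0],0,0],[[0,0.03,0],0,0]]}}

```text
t: 17.73
position: [0.503, -0.1432, 0.0251]
ee_rot: [0.04, 0.999, -0.0, 0.0]
ft_force: [0.0, 1.1, -0.8]
gripper_width: 0.005
grip_force: 0.2
```

>>> {"name": "step_arm", "arguments": {"plan": [[[0,0.04,0],0,0],[[0,0.04,0],0,0]]}}

```text
t: 17.98
position: [0.5035, -0.1418, 0.0254]
ee_rot: [0.039, 0.999, -0.001, 0.0]
ft_force: [-0.2, -6.9, -0.7]
gripper_width: 0.006
grip_force: 3.3
```

```bash
python3 -c "
from h import *
o=st()"
```

```text
t 17.98 tcp jig mm [  28.06 -108.7    25.37] tooly heading 85.48 tilt -1.0 Fjig [ 0.27 -6.91 -0.73] w 0.6 gf 3.3
```

>>> {"name": "step_arm", "arguments": {"plan": [[[0,0,0],0,0]]}}

```text
t: 18.1
position: [0.5035, -0.1418, 0.0255]
ee_rot: [0.04, 0.999, -0.001, 0.0]
ft_force: [-0.1, -5.0, 0.0]
gripper_width: 0.002
grip_force: 2.5
```

>>> {"name": "step_arm", "arguments": {"plan": [[[0,0,0],0,0],[[0,0,0],0,0],[[0,0,0],0,0]]}}

```text
t: 18.48
position: [0.5035, -0.1418, 0.0255]
ee_rot: [0.04, 0.999, -0.001, 0.0]
ft_force: [-0.0, -5.2, 0.3]
gripper_width: 0.002
grip_force: 2.6
```

>>> {"name": "step_arm", "arguments": {"plan": [[[0,0,0],0,0],[[0,0,0],0,0],[[0,0,0],0,0]]}}

```text
t: 18.85
position: [0.5035, -0.1418, 0.0255]
ee_rot: [0.04, 0.999, -0.001, 0.0]
ft_force: [-0.3, -5.2, -0.1]
gripper_width: 0.001
grip_force: 2.6
```

```bash
python3 -c "
from h import *
o=st()
s=vision.snapshot('scene'); look(s,['batten_mid','leaf_bar']); st()
cv2.imwrite('pics/s6.png',cv2.resize(s['pixels'][130:250,240:400,::-1],None,fx=5,fy=5,interpolation=2)[:600,:800])"
```

```text
t 18.85 tcp jig mm [  28.11 -108.73   25.47] tooly heading 85.45 tilt -1.0 Fjig [ 0.11 -5.17 -0.11] w 0.1 gf 2.6
batten_mid 0.97 [ 0.5075 -0.0621  0.0396] [301. 191.]
leaf_bar 0.83 [0.4835 0.0561 0.0482] [352. 202.]
t 19.0 tcp jig mm [  28.13 -108.75   25.5 ] tooly heading 85.45 tilt -1.0 Fjig [ 0.19 -5.1   0.17] w 0.7 gf 2.6
```

View pics/s6.png

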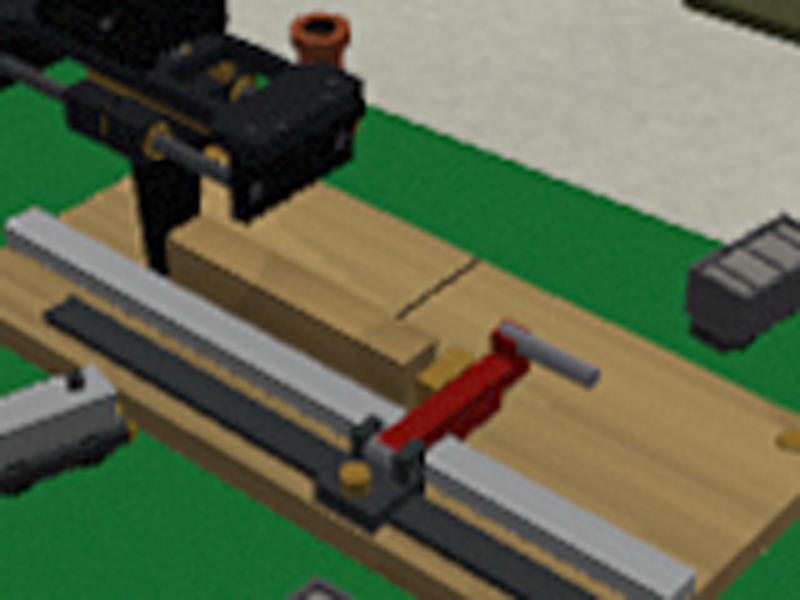

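The batten is butted on the shoe at (430,370) and lies along the fence, with a steady 5.2 N. I'll nudge it a little towards 6 N and hold.

>>> {"name": "step_arm", "arguments": {"plan": [[[0,0.01,0],0,0],[[0,0,0],0,0],[[0,0,0],0,0],[[0,0,0],0,0],[[0,0,0],0,0]]}}

```text
t: 19.62
position: [0.5036, -0.1418, 0.0255]
ee_rot: [0.04, 0.999, -0.001, 0.0]
ft_force: [-0.1, -5.9, -0.8]
gripper_width: 0.003
grip_force: 3.0
```

>>> {"name": "step_arm", "arguments": {"plan": [[[0,0,0],0,0],[[0,0,0],0,0]]}}

```text
t: 19.88
position: [0.5036, -0.1418, 0.0256]
ee_rot: [0.04, 0.999, -0.001, 0.0]
ft_force: [0.0, -5.6, 0.4]
gripper_width: 0.008
grip_force: 3.0
```

>>> {"name": "step_arm", "arguments": {"plan": [[[0,-0.1,0],0,0],[[0,-0.8,0],0,0],[[0,0,-1],0,0],[[0,0,-1],0,0],[[0,0,-1],0,0]]}}

```text
t: 20.5
position: [0.5008, -0.1669, 0.1156]
ee_rot: [0.04, 0.999, 0.001, -0.0]
ft_force: [-0.4, -0.5, 0.1]
gripper_width: 0.002
grip_force: 0.0
```

>>> {"name": "step_arm", "arguments": {"plan": [[[0,0,0],0.93,30],[[0,0,0],0.93,30],[[0,0,0],0.93,30],[[0,0,0],0.93,30],[[0,0,0],0.93,30]]}}

```text
t: 21.12
position: [0.5009, -0.1668, 0.1148]
ee_rot: [0.358, 0.934, 0.001, -0.0]
ft_force: [0.5, 0.0, 0.4]
gripper_width: 0.315
grip_force: 0.0
```

>>> {"name": "step_arm", "arguments": {"plan": [[[0,0,0],0.93,30],[[0,0,0],0.93,30],[[0,0,0],0.93,30],[[0,0,0],0.93,30],[[0,0,0],0.93,30]]}}

```text
t: 21.75
position: [0.5009, -0.1668, 0.1147]
ee_rot: [0.637, 0.77, 0.0, -0.001]
ft_force: [-0.4, -0.2, 0.0]
gripper_width: 0.316
grip_force: 0.0
```

>>> {"name": "step_arm", "arguments": {"plan": [[[0,0,0],0.95,30],[[0,0,0],0.96,30],[[0.9,-0.15,0],0,30],[[0.9,-0.15,0],0,30],[[0.9,-0.15,0],0,30]]}}

```text
t: 22.38
position: [0.4932, -0.0843, 0.1148]
ee_rot: [0.733, 0.68, 0.0, -0.001]
ft_force: [-0.6, -0.7, -0.2]
gripper_width: 0.316
grip_force: 0.0
```

>>> {"name": "step_arm", "arguments": {"plan": [[[0.9,-0.15,0],0,30],[[0.9,-0.15,0],0,30],[[0.9,-0.15,0],0,30],[[0.9,-0.15,0],0,30],[[0.9,-0.15,0],0,30]]}}

```text
t: 23.0
position: [0.4806, 0.052, 0.1149]
ee_rot: [0.733, 0.68, 0.0, -0.001]
ft_force: [-0.1, 0.6, 0.9]
gripper_width: 0.318
grip_force: 0.0
```

```bash
python3 -c "
from h import *
o=st()
s=vision.snapshot('scene'); look(s,['batten_mid','leaf_bar'])"
```

```text
t 23.0 tcp jig mm [ -9.03  82.89 114.87] tooly heading -4.24 tilt -1.0 Fjig [-0.16  0.63  0.87] w 30.3 gf 0.0
batten_mid 0.78 [ 0.5054 -0.0643  0.04  ] [301. 190.]
leaf_bar 0.79 [0.4842 0.0574 0.0484] [353. 203.]
```

>>> {"name": "step_arm", "arguments": {"plan": [[[0.15,0.05,0.9],0,30],[[0,0,1],0,30],[[0,0,0.9],0,30],[[0,0,0],0,5],[[0,0,0],0,5]]}}

```text
t: 23.78
position: [0.4837, 0.0546, 0.032]
ee_rot: [0.733, 0.68, 0.0, 0.0]
ft_force: [0.4, -0.4, -0.1]
gripper_width: 0.163
grip_force: 0.0
```

>>> {"name": "step_arm", "arguments": {"plan": [[[0,0,0],0,5]]}}

```text
t: 23.9
position: [0.4824, 0.0548, 0.0322]
ee_rot: [0.733, 0.68, -0.001, -0.001]
ft_force: [-4.6, -0.8, 2.2]
gripper_width: 0.095
grip_force: 30.0
```

```bash
python3 -c "
from h import *
o=st()"
```

```text
t 23.9 tcp jig mm [-7.42 85.82 32.18] tooly heading -4.25 tilt -1.0 Fjig [-4.53 -1.15  2.17] w 9.1 gf 30.0
```

>>> {"name": "step_arm", "arguments": {"plan": [[[0,0.04,-0.33],0,5],[[0,0.15,-0.38],0,5],[[0,0.2,-0.35],0,5],[[0,0.25,-0.32],0,5]]}}

```text
t: 24.4
position: [0.5005, 0.0535, 0.0732]
ee_rot: [0.733, 0.68, -0.002, -0.002]
ft_force: [-7.6, -1.8, 1.8]
gripper_width: 0.097
grip_force: 30.0
```

>>> {"name": "step_arm", "arguments": {"plan": [[[0,0.3,-0.28],0,5],[[0,0.34,-0.23],0,5],[[0,0.37,-0.18],0,5],[[0,0.39,-0.12],0,5]]}}

```text
t: 24.9
position: [0.5452, 0.0501, 0.0997]
ee_rot: [0.733, 0.681, 0.0, 0.001]
ft_force: [-2.2, -2.5, -0.8]
gripper_width: 0.094
grip_force: 30.0
```

>>> {"name": "step_arm", "arguments": {"plan": [[[0,0.4,-0.06],0,5],[[0,0.4,0],0,5],[[0,0.4,0.06],0,5],[[0,0.25,0.06],0,5],[[0,0,0],0,5]]}}

```text
t: 25.52
position: [0.5883, 0.047, 0.0945]
ee_rot: [0.733, 0.68, 0.0, 0.001]
ft_force: [0.4, -3.8, 1.7]
gripper_width: 0.096
grip_force: 30.0
```

```bash
python3 -c "
from h import *
o=st()
s=vision.snapshot('scene'); look(s,['batten_mid','leaf_bar'])"
```

```text
t 25.52 tcp jig mm [98.69 85.8  94.5 ] tooly heading -4.25 tilt -1.0 Fjig [ 0.7  -3.8   1.68] w 9.2 gf 30.0
leaf_bar 0.57 [0.5863 0.0508 0.1124] [322. 202.]
```

Release, rise, and check.

>>> {"name": "step_arm", "arguments": {"plan": [[[0,0,0],0,30],[[0,0,0],0,40],[[0,0,-0.5],0,40],[[0,0,-1],0,40],[[0,0,-1],0,40]]}}

```text
t: 26.3
position: [0.5875, 0.0477, 0.1718]
ee_rot: [0.733, 0.681, 0.001, 0.0]
ft_force: [-0.3, 0.5, 0.9]
gripper_width: 0.414
grip_force: 0.0
```

>>> {"name": "step_arm", "arguments": {"plan": [[[1,0,-1],0,40],[[1,0,-1],0,40],[[1,0,0],0,40],[[1,0,0],0,40],[[1,0,0],0,40]]}}

```text
t: 26.92
position: [0.5986, 0.1983, 0.2316]
ee_rot: [0.733, 0.681, 0.001, 0.0]
ft_force: [-0.4, -0.5, 0.3]
gripper_width: 0.421
grip_force: 0.0
```

```bash
python3 -c "
from h import *
o=st()
s=vision.snapshot('scene'); look(s,['batten_mid','leaf_bar','leaf_hinge']); 
t=vision.snapshot('top'); look(t,['batten_mid','leaf_bar','leaf_hinge'])
for P in ([.5075,-.0621,.04],[.5054,-.0643,.04]): print(tojig(P))
a=cv2.resize(s['pixels'][140:240,240:400,::-1],None,fx=4,fy=4,interpolation=2)[:300,:640];b=cv2.resize(t['pixels'][150:250,260:420,::-1],None,fx=4,fy=4,interpolation=2)[:300,:640]
cv2.imwrite('pics/end.png',np.vstack([a,b]))"
```

```text
t 26.93 tcp jig mm [ 97.86 237.49 231.58] tooly heading -4.23 tilt -1.0 Fjig [-0.32 -0.52  0.26] w 40.1 gf 0.0
batten_mid 0.71 [ 0.5092 -0.0623  0.0405] [300. 191.]
batten_mid 0.71 [ 0.3484  0.0763 -0.0024] [389. 193.]
leaf_bar 0.92 [0.5864 0.0502 0.1122] [322. 202.]
leaf_bar 0.16 [ 0.4866 -0.0314 -0.0036] [318. 206.]
leaf_hinge 0.83 [0.5588 0.0218 0.035 ] [318. 220.]
batten_mid 0.79 [ 0.507  -0.0654  0.0335] [356. 219.]
leaf_bar 0.71 [0.5877 0.05   0.1139] [297. 174.]
leaf_hinge 0.72 [0.5596 0.0227 0.035 ] [312. 194.]
[ 26.20854414 -28.94394953  40.        ]
[ 24.27670786 -31.29299371  40.        ]
```

View pics/end.png

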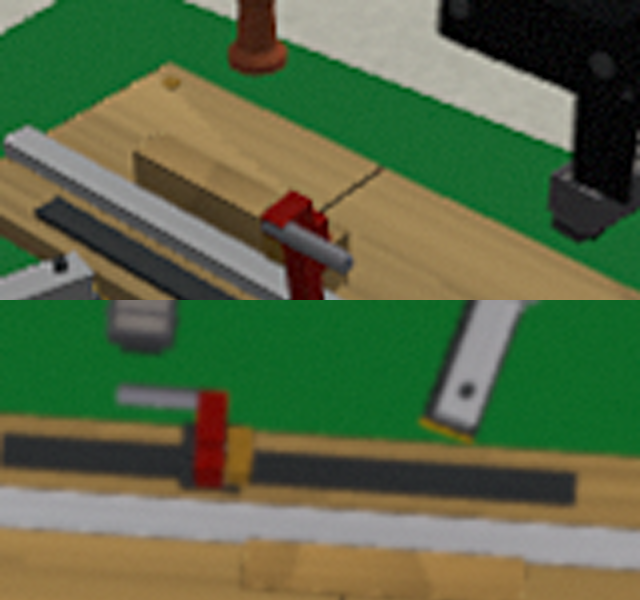

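The stop is up with the bar at (310,240) and the batten lies along the fence. I'll check its flushness numerically before handing in.

```bash
python3 - <<'E'
from h import *
t=vision.snapshot('top'); S=cv2.GaussianBlur(cv2.cvtColor(t['pixels'],cv2.COLOR_RGB2HSV)[...,1].astype(float),(0,0),.7)
def edge(cols,z):
    out=[]
    for u in cols:
        a,b=proj_v(u)-9,proj_v(u)+9
        g=np.diff(S[a:b,u]); k=g.argmax(); 
        d=0 if not 0<k<len(g)-1 else .5*(g[k-1]-g[k+1])/(g[k-1]-2*g[k]+g[k+1])
        out.append(tojig(unproj(t,(u,a+k+.5+d),z)))
    P=np.array(out); c=np.polyfit(P[:,1],P[:,0],1); print(len(P),"slope",c[0].round(4),"x mid",np.median(P[:,0]).round(2),"res",np.std(P[:,0]-np.polyval(c,P[:,1])).round(2))
from functools import partial
def proj_v(u): # row of fence front edge at column u
    ys=np.linspace(-.2,.2,400); c,s=np.cos(YAW),np.sin(YAW)
    q=np.array([proj(t,[J[0]+c*.04-s*y,J[1]+s*.04+c*y,.03]) for y in ys]); return int(round(np.interp(u,q[::-1,0],q[::-1,1]) if q[0,0]>q[-1,0] else np.interp(u,q[:,0],q[:,1])))
edge(range(325,388),.054); edge(list(range(258,312))+list(range(398,428)),.030)
E
```

```text
63 slope 0.0015 x mid 40.03 res 0.13
84 slope 0.0007 x mid 39.39 res 0.05
```

```bash
python3 -c "
from rig import manip
print(manip.job_done())"
```

```text
the job is handed in; nothing more can be done
None
```

The job is handed in: I pressed the batten against the brass shoe at 5–7 N for about 2 s, then let go and flipped the stop back up; a last look showed the batten flush to the fence (under 0.1° off parallel).

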